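Load a filter cube and index its slide into the beam

ROBOT

A 6-joint arm with a two-finger parallel gripper is mounted at the origin on a cart in front of the work surface, level with it; the furniture and walls round the work are solid. World frame = base frame: x ahead of the robot, y to its left, z up, the work surface at z = 0. Lengths are in mm, angles in rad, forces in N, time in s.
With the tool pointing down it reaches from about 350 to 875 mm from the base axis. Payload 4.2 kg.
Tool frame: the origin (TCP) lies at the very end of the fingers, on their centre line; the grasp point (between the pads) lies arm.grip_point_offset behind it (arm.grip_point_offset is the distance from the TCP to the grasp point, in mm); z points along the fingers, y is the line along which they close (so a half turn about z gives the same grasp; the last joint's range is limited). The gripper opens to 85 mm and grips with 20 to 120 N. Pads are 22 mm wide; open, the fingers measure 114 mm over their backs; the gripper's body (76 mm by 85 mm) begins 54 mm behind the grasp point. The pads swing forward as they close: fully open they stand 13 mm farther back than shut.
Start: joints at [-0.893, 0.385, 0.008, 0, -1.194, -0.259], TCP at [254.178, -570.958, 231.312] pointing down, gripper open.
Joint ranges: [-3.14, 3.14], [-1.21, 2.06], [-1.07, 1.41], [-3.16, 2.05], [-2.99, -0.16], [-3.1, 3.1]. Speed limits (rad/s): [2.79, 2.79, 3.14, 3.14, 3.14, 3.14].

INTERFACE

Orientations are given as a unit quaternion [x, y, z, w].
In Python, from bench import arm, cams, ticket gives the robot as it stands.
- The arm moves only by the tool servo_tool, never from a script. Its argument "commands" is a list that holds one entry, the list of rows, each a list of 7 numbers: the closure in counts, from 0 (fully open) to 255 (shut), then the shift along the tool's x, y, z in m, then the turn, a rotation vector about the tool's x, y, z in degrees. In form: [[[grip, x, y, z, ax, ay, az], ...]]. A call has 1 to 10 rows; each row shifts and turns the commanded pose from where the row before left it, along the tool's axes as they then stand; what a row does not reach is not made up. A row lasts 1/12 s, in which the tool goes at most 41.7 mm and 7.16 degrees, less where a joint would pass 70% of its speed; a pose out of reach is approached as far as the arm can. A call with a gripper value outside its range is refused whole. The fingers move at their own pace and stop on an object; the grip force is fixed at half the most. Time passes only in rows, so rows that do not move let the fingers close. It gives the time, the measured TCP pose, the force, the opening and the grip force at its end, in the units of the state.
- arm.read_state(): the state, without advancing time (a new reading comes with each control period).
- cams.get_image(name): name is "side" or "top" or "wrist"; returns a dict with "frame" (400x640x3 uint8, blue, green, red), "K" (3x3 intrinsics, pixels), "T" (4x4, takes a point from camera to world coordinates). Camera axes: x right, y up, looking along -z (the intrinsics and any distortion apply to the point x, -y, -z); pixel columns grow to the right and rows downward; lengths in mm; the calibration is good to about 2 mm. A picture is of the moment at which its call begins. There is no depth.
- ticket.job_done(): hands the job in; it is judged then, once.
The state is a dict: "clock": time; "joints": joint angles; "joint_vel": joint speeds; "joint_efforts": joint torques, N m; "position": TCP position; "ee_rot": TCP orientation; "contact_force": force on the tool from outside, world axes, zero at the start; "wrist_torque": the same for the moment, N m; "gripper_width": finger opening in mm; "grasp_force": force on a finger pad.
Only numpy, scipy, OpenCV 4.12 (cv2) and the standard library are available. Lean on these libraries where they do the work, as an engineer would, in place of code of your own. Each camera call takes 0.05 s, during which the arm holds its last target. There are 200 camera calls.

TASK

Change the filter cube on the indexed slide: set the loose black filter cube squarely and fully down in the open pocket of the carriage, its blue round window facing the slide's index bar (the robot's side). Then pull up the spring knob of the indexing plunger, slide the carriage on to the next hole, the one that brings the pocket under the black beam housing, and let the pin snap fully in there, so that the knob is right down and the carriage is locked. Find the hole by feel and do not ram the pin: a few newtons move the carriage, and the pin is spoilt by 25 N. Leave the hex key, the screwdriver and the white-capped canister where they lie.

Things in the scene. Friction and masses are not known exactly. Their poses are not given: they have to be found in the camera images.
- slide: Fixed slide on the table: aluminium base 120 x 340 x 10 mm, origin under its centre, y along the rail in the direction the carriage has to travel, x away from the index bar. A black beam housing (78 mm across, 50 mm long, top 84 mm above the table) straddles the rail towards the +y end, its middle 50 to 65 mm from the origin. Pin holes lie in steel plates along x = -34 mm.
- carriage (a joint): Travel of the carriage along the slide's +y, m; 0 with the pin in the loading hole, where it starts. The hole under which the pocket is in the housing moves with the housing, which is clamped where the beam is: it lies 88 to 102 mm on, not known better. A third hole at 155 mm is not wanted. Sliding friction about 2 N; each hole leaves 1 mm of play either way.
- plunger (a joint): Lift of the pull knob and its pin, m: 0 = knob right down, pin 5 mm deep in a hole; 0.002 = pin resting on the bar between the plates; 0.005 = pin resting on a plate; 0.009 = stop. Spring 5 N at 0, 9.5 N at the stop, pressing down. The plates are flat for 12 mm either side of the hole (30 mm on the near side of the wanted one), then slope down 3 mm in 12 mm.
- knob (a point): Centre of the round black pull knob, 24 mm across and 22 mm high, on a vertical plunger at the carriage's rear (-y) end; with the knob down this point is 71.5 mm above the table. Below the knob a steel barrel 17 mm across stands on a bracket whose top is 44 mm above the table. Axes as the slide's. The housing's near face is 80 mm from it once the carriage is at the wanted hole.
- pin: The steel plunger pin under the knob, 8 mm thick; its origin is the knob's centre and it rises with the knob. Only the index plates and their bar can touch it: a force of 25 N on it counts as ramming.
- pocket (a point): Centre of the floor of the carriage's open pocket, 30 mm above the table, axes as the slide's. The pocket is 40.5 mm along x, 32.5 mm along y and 10 mm deep, with a 3 mm bevel round its mouth. The carriage is black, 56 mm wide, its top 40 mm above the table. At the start the housing's near face is at least 60 mm away along +y.
- cube_centre (a point): Centre, 17 mm above the underside, of the loose black filter cube: 38 mm along its x, 30 mm along its y, 34 mm high (the orange ring on top adds 2 mm), 90 g. Grasp it across the 30 mm. It stands upright on the table to the right.
- cube_window (a point): Middle of the cube's -x face, 19 mm from the centre, which carries the blue round window. When loaded it must be on the -x side of the pocket.
- hex_key: Steel L-shaped hex key, 31 x 83 x 5 mm, lying in front of the slide; bystander, origin under its centre.
- driver: Screwdriver with a blue handle, 182 mm long, 25 mm thick, lying in front and to the left; bystander, origin under its centre.
- canister: White-capped black canister, 36 mm across, 61 mm tall, standing behind the cube; bystander, origin under its centre.

How it is judged (in metres and radians):
On the way, in this order (a step that is already met when the one before it is completed fails the run):
1. the cube is seated in the pocket, window to the front, carriage still in the loading hole (x of cube_centre in the frame of pocket between -0.0025 and 0.0025 m and y of cube_centre in the frame of pocket between -0.0025 and 0.0025 m and z of cube_centre in the frame of pocket between 0.0145 and 0.0195 m and angle between cube_centre's own z axis and vertical below 0.06 rad and x of cube_window in the frame of pocket below -0.015 m and value of joint carriage below 0.004 m), for 0.2 s.
2. the pin is drawn and the carriage has left the loading hole (value of joint plunger above 0.0035 m and value of joint carriage above 0.006 m), for 0.05 s.
At the end, for the whole second after the job is handed in: The carriage is locked in the next hole (84 to 106 mm on): knob right down, pin in the plate to within 1.2 mm of full depth, at rest; the cube still sits in the pocket, upright, within 2.5 mm of centre and of full depth, blue window to the front (x of cube_centre in the frame of pocket between -0.0025 and 0.0025 m and y of cube_centre in the frame of pocket between -0.0025 and 0.0025 m and z of cube_centre in the frame of pocket between 0.0145 and 0.0195 m and angle between cube_centre's own z axis and vertical below 0.06 rad and x of cube_window in the frame of pocket below -0.015 m and value of joint carriage between 0.084 and 0.106 m and value of joint plunger below 0.0012 m and linear speed of pin below 0.01 m/s); the robot touches nothing.
It fails at once if the pin is rammed: more than 25 N on it (contact force between pin and anything else above 25 N).
It fails at once if a bystander is disturbed: moved more than 30 mm (distance of any of hex_key, driver, canister from where it was at the start of the episode above 0.03 m).
It also fails if it takes over 48 s, if anything falls off the work surface, if the arm or the gripper's body presses on something with over 40 N, if the wrist force passes 120 N, or if a joint passes its speed limit or range.

## Working session

There is one attempt and no reset: what is moved stays moved. The work goes in short steps, Python scripts to look and compute and a tool call to move; the robot and the scene stay as the last step left them, time stands still between calls to the robot, and variables do not carry over. Pictures are saved under pics/ and viewed, at most 10 in all, crops included, and the job is handed in when it is done.

Besides the shell and the picture viewer there is one more tool, called after ">>>" by a JSON object that holds its "api" and its "payload", one argument or row to a line. servo_tool: Moves the arm, as the interface text tells. Its arguments: {"type":"object","properties":{"commands":{"type":"array","items":{"type":"array","items":{"type":"array","items":{"type":"number"}}}}},"required":["commands"]}

```bash
mkdir -p pics; ls; python3 - <<'E'
from bench import arm,cams
import cv2
print(arm.read_state(), arm.grip_point_offset)
for n in("top","side"):
    d=cams.get_image(n); cv2.imwrite(f"pics/{n}0.png",d["frame"]); print(n,d["K"],d["T"],[k for k in d])
E
```

```text
pics
{'clock': 0.0, 'joints': array([-8.93393611e-01,  3.85554722e-01,  6.61304677e-03, -5.10143495e-04,
       -1.19394416e+00, -2.58590432e-01]), 'joint_vel': array([6.49696989e-05, 6.10966094e-05, 1.22061707e-03, 5.56442032e-04,
       1.07094271e-03, 7.27408691e-04]), 'joint_efforts': array([ 5.65690989e-04, -3.92293668e+01,  1.88404566e+01,  4.18617100e+00,
       -4.57910879e-03,  1.01839723e-05]), 'position': array([ 253.95495237, -570.44933986,  230.21600457]), 'ee_rot': array([-2.07786874e-01,  9.78173536e-01,  1.03935794e-03, -2.59703933e-04]), 'contact_force': array([-0.04738948, -0.24529205,  0.53237763]), 'wrist_torque': array([ 5.67156638e-02, -9.55520274e-05, -5.52380923e-03]), 'grasp_force': 0.0, 'gripper_width': 85.26329941714285} 18.700000000000003
top [[431.03745507   0.         324.5818521 ]
 [  0.         431.03745507 200.08594838]
 [  0.           0.           1.        ]] [[-1.04816747e-01  9.72432385e-01 -2.08299557e-01  2.81177007e+02]
 [-9.94483305e-01 -1.01637858e-01  2.59364926e-02 -1.20991411e+01]
 [ 4.05036450e-03  2.09869011e-01  9.77721122e-01  9.61884082e+02]
 [ 0.00000000e+00  0.00000000e+00  0.00000000e+00  1.00000000e+00]] ['frame', 'K', 'T']
side [[418.13641894   0.         316.96119492]
 [  0.         418.13641894 200.46183979]
 [  0.           0.           1.        ]] [[-8.89236046e-01  2.22916957e-01 -3.99458740e-01  4.34524003e+01]
 [-4.56725701e-01 -3.83570277e-01  8.02667724e-01  8.24672116e+02]
 [ 2.57077473e-02  8.96204147e-01  4.42896421e-01  5.31198608e+02]
 [ 0.00000000e+00  0.00000000e+00  0.00000000e+00  1.00000000e+00]] ['frame', 'K', 'T']
```

View pics/top0.png

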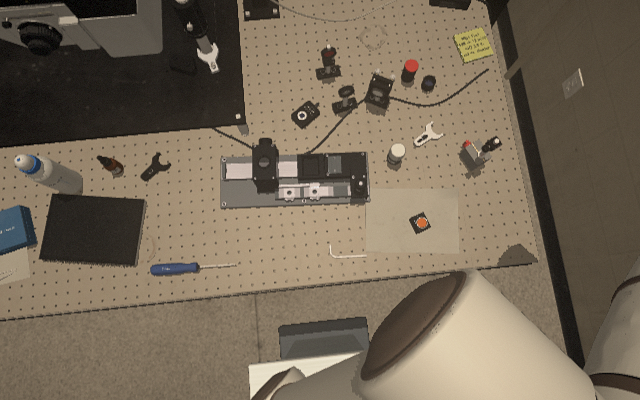

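View pics/side0.png

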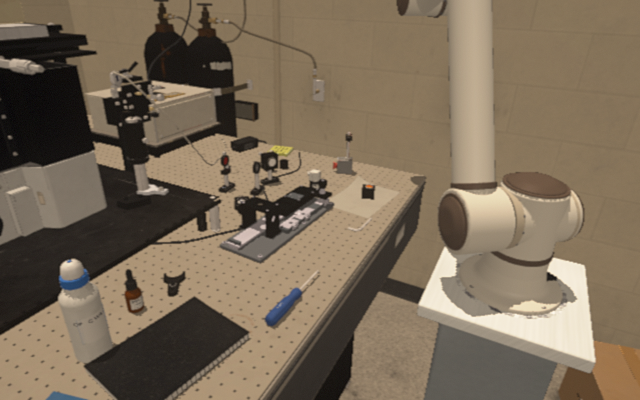

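The top view shows the slide at px (220–370, 150–208), the housing at about (265,165), the cube at (421,223) and the canister at (397,153). The side view shows the same layout, with the cube at (368,191). I'll enlarge the top view.

```bash
python3 - <<'E'
import cv2
f=cv2.imread("pics/top0.png")[140:260,210:450]
f=cv2.convertScaleAbs(f,alpha=1.5,beta=20)
cv2.imwrite("pics/topc.png",cv2.resize(f[:, :],None,fx=3.33,fy=3.33,interpolation=cv2.INTER_CUBIC))
E
```

```text
(no output)
```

View pics/topc.png

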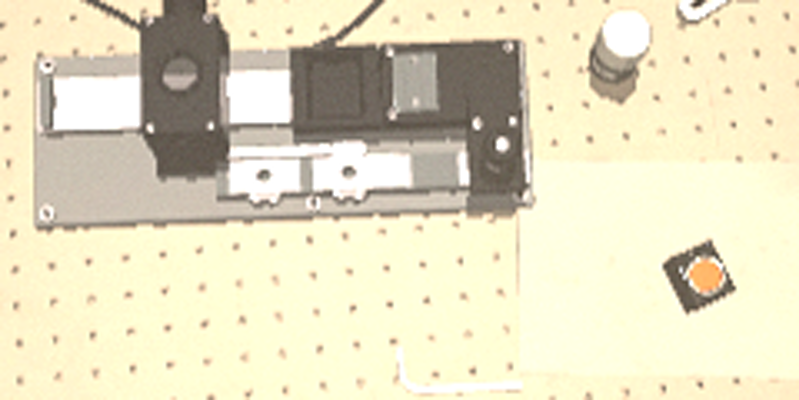

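The enlarged crop (×3.33) shows base corners at (40,57), (35,227), (523,40) and (530,205). The pocket is at (334,85), the knob at about (497,150) and the cube ring at (706,275), with the cube turned by about 20°.

```bash
cat > h.py <<'E'
import numpy as np, cv2
from bench import arm,cams
from scipy.spatial.transform import Rotation as R
def ray(d,u,v,z):
    K,T=d["K"],d["T"]
    r=np.array([(u-K[0,2])/K[0,0],-(v-K[1,2])/K[1,1],-1]); r=T[:3,:3]@r; c=T[:3,3]
    return (c+r*(z-c[2])/r[2])
def proj(d,P):
    K,T=d["K"],d["T"]; q=T[:3,:3].T@(np.asarray(P,float)-T[:3,3])
    return np.array([K[0,0]*q[0]/-q[2]+K[0,2], K[1,1]*q[1]/q[2]+K[1,2]])
def delta(pos,yaw_y=None):
    """tool-frame shift (m) to world pos; yaw_y = wanted direction (rad, world) of tool y, modulo pi"""
    s=arm.read_state(); M=R.from_quat(s["ee_rot"])
    t=M.inv().apply(np.asarray(pos)-s["position"])/1000
    out=[np.round(t,4)]
    y=M.apply([0,1,0]); a=np.arctan2(y[1],y[0])
    if yaw_y is not None:
        da=(yaw_y-a+np.pi/2)%np.pi-np.pi/2
        out.append(("tool az deg",np.round(-np.degrees(da),2)))
    return out, "yaw_y",np.round(np.degrees(a),2)
E
python3 - <<'E'
from h import *
d=cams.get_image("top")
c=lambda x,y,z: np.round(ray(d,210+x/3.333-.35,140+y/3.333-.35,z),1)
for n,a in dict(A=(40,57,10),B=(35,227,10),C=(523,40,10),D=(530,205,10),pocket=(334,85,40),pL=(305,85,40),pR=(362,85,40),knob=(497,145,82),ring=(706,275,36),can=(626,35,61),hT=(180,73,84)).items(): print(n,c(*a))
print(delta([0,0,0]))
w=cams.get_image("wrist"); s=arm.read_state(); M=R.from_quat(s["ee_rot"]).as_matrix()
print("cam in tool",np.round(M.T@(w["T"][:3,3]-s["position"]),1),np.round(M.T@w["T"][:3,:3],3),w["K"])
print(np.round(M,3))
E
```

```text
A [610.3 188.   10. ]
B [490.8 198.   10. ]
C [ 587.9 -146.1   10. ]
D [ 471.2 -136.1   10. ]
pocket [560.1 -12.3  40. ]
pL [562.1   7.   40. ]
pR [558.1 -30.9  40. ]
knob [ 497.4 -110.9   82. ]
ring [ 407.7 -241.1   36. ]
can [ 567.9 -206.8   61. ]
hT [564.8  84.5  84. ]
([array([1.000e-04, 6.242e-01, 2.315e-01])], 'yaw_y', np.float64(113.99))
cam in tool [  81.1   -0.3 -142.6] [[-0.     0.95   0.313]
 [ 1.     0.    -0.   ]
 [-0.     0.313 -0.95 ]] [[282.69712556   0.         319.42408313]
 [  0.         282.69712556 202.71438847]
 [  0.           0.           1.        ]]
[[-0.914 -0.407 -0.001]
 [-0.407  0.914  0.001]
 [ 0.     0.001 -1.   ]]
```

>>> {"api": "servo_tool", "payload": {
  "commands": [
    [[0, -0.0287, 0.0273, 0, 0, 0, 0], [0, -0.0287, 0.0273, 0, 0, 0, 0], [0, -0.0287, 0.0273, 0, 0, 0, 0], [0, -0.0287, 0.0273, 0, 0, 0, 0], [0, -0.0287, 0.0273, 0, 0, 0, 0], [0, -0.0287, 0.0273, 0, 0, 0, 0], [0, -0.0287, 0.0273, 0, 0, 0, 0], [0, -0.0287, 0.0273, 0, 0, 0, 0], [0, -0.0287, 0.0273, 0, 0, 0, 0], [0, 0, 0, 0, 0, 0, 0]]
  ]
}}

```text
clock: 1.03
position: [392.1, -236.8, 231.6]
ee_rot: [-0.211, 0.977, 0.0, 0.001]
contact_force: [-0.9, 0.2, -0.4]
gripper_width: 85.2
grasp_force: 0.0
```

```bash
python3 - <<'E'
from h import *
d=cams.get_image("wrist"); cv2.imwrite("pics/w1.png",d["frame"])
np.savez("w1.npz",K=d["K"],T=d["T"])
print(proj(d,[408,-241,36]))
E
```

```text
[311.33292036 188.87293906]
```

View pics/w1.png

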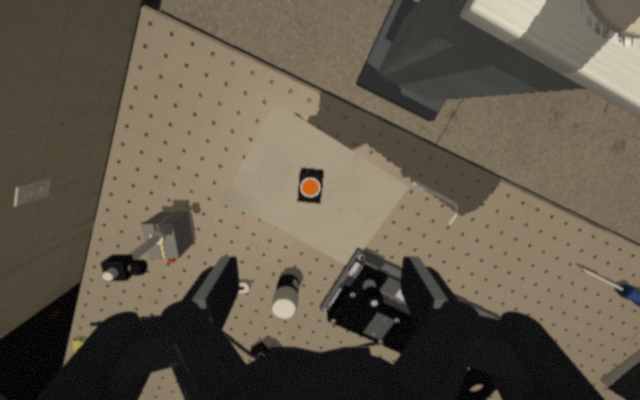

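The wrist view shows the cube at px (311,186), its long side running nearly vertically in the image, which is along tool x. The ring is at (311,187). The carriage is at (370,300).

```bash
python3 - <<'E'
from h import *
from scipy import ndimage
z=np.load("w1.npz"); d=dict(K=z["K"],T=z["T"]); f=cv2.imread("pics/w1.png").astype(int)
b,g,r=f[...,0],f[...,1],f[...,2]
o=(r>150)&(b<90)&(r-b>90); o[:150]=0;o[230:]=0
v,u=np.nonzero(o); print("ring",u.mean(),v.mean(),len(u),ray(d,u.mean(),v.mean(),36))
m=((f.max(2)<60)); c=np.zeros(m.shape,np.uint8); c[155:220,280:340]=m[155:220,280:340]
P=cv2.findContours(c,cv2.RETR_EXTERNAL,cv2.CHAIN_APPROX_NONE)[0]; P=max(P,key=cv2.contourArea)
rc=cv2.minAreaRect(P); print(rc); print(cv2.boxPoints(rc))
print([np.round(ray(d,*p,34),1) for p in cv2.boxPoints(rc)])
cr=f[160:215,290:335].clip(0,255).astype(np.uint8)
s=cams.get_image("side"); x=proj(s,[408,-241,20]).astype(int); print(x)
sc=s["frame"][x[1]-22:x[1]+22,x[0]-22:x[0]+22]
A=cv2.resize(cr,(450,550),interpolation=cv2.INTER_NEAREST); B=cv2.resize(sc,(340,340),interpolation=cv2.INTER_NEAREST)
im=np.zeros((550,800,3),np.uint8); im[:,:450]=A; im[:340,455:795]=B
cv2.imwrite("pics/c1.png",cv2.convertScaleAbs(im,alpha=1.8,beta=15))
E
```

```text
ring 309.8864864864865 186.88108108108108 185 [ 406.40271909 -243.66531637   36.        ]
((310.9505920410156, 175.51910400390625), (22.09052276611328, 12.988846778869629), 5.440331935882568)
[[299.33936 180.93707]
 [300.5708  168.00674]
 [322.56183 170.10114]
 [321.33038 183.03146]]
[array([ 405.4, -258.4,   34. ]), array([ 389.8, -263.4,   34. ]), array([ 381.1, -238. ,   34. ]), array([ 396.5, -232.6,   34. ])]
[367 189]
```

View pics/c1.png

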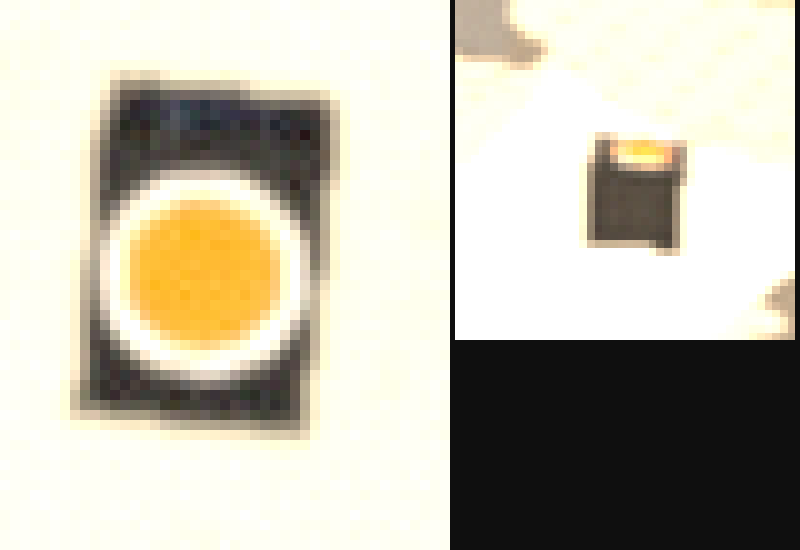

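The window shows as a blue tint on the face towards tool +x (crop at 190,115), so no flip is needed. The cube is turned about +5° in tool z.

>>> {"api": "servo_tool", "payload": {
  "commands": [
    [[0, -0.0122, -0.0102, 0, 0, 0, 5], [0, 0, 0, 0.04, 0, 0, 0], [0, 0, 0, 0.04, 0, 0, 0], [0, 0, 0, 0.04, 0, 0, 0], [0, 0, 0, 0.03, 0, 0, 0], [0, 0, 0, 0, 0, 0, 0]]
  ]
}}

```text
clock: 1.63
position: [400.3, -245.7, 75.7]
ee_rot: [-0.163, 0.987, 0.003, -0.006]
contact_force: [-0.5, -0.5, -0.5]
gripper_width: 85.3
grasp_force: 0.0
```

```bash
python3 - <<'E'
from h import *
d=cams.get_image("wrist"); f=d["frame"].astype(int); cv2.imwrite("pics/w2.png",d["frame"])
b,g,r=f[...,0],f[...,1],f[...,2]
o=(r>130)&(r-b>90); v,u=np.nonzero(o); P=ray(d,u.mean(),v.mean(),36); print("ring",u.mean(),v.mean(),len(u),P)
print(delta([P[0],P[1],14]))
E
```

```text
ring 318.3291457286432 242.7211055276382 398 [ 408.66543443 -243.76776012   36.        ]
([array([-0.0069,  0.0004,  0.0648])], 'yaw_y', np.float64(108.86))
```

View pics/w2.png

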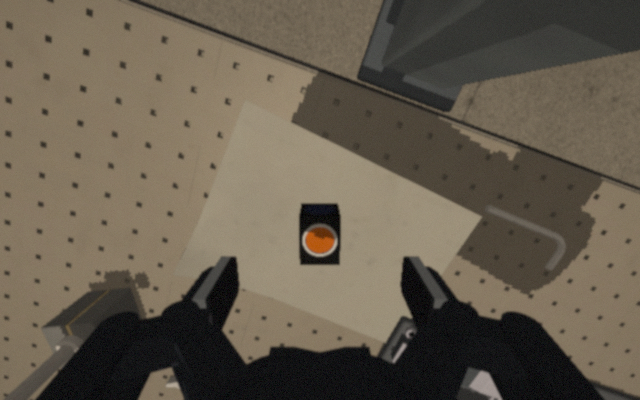

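The wrist view shows the cube square to the fingers, with the ring at about (320,240) and the blue window at the top edge (320,208), facing tool +x. I'll descend and grip.

>>> {"api": "servo_tool", "payload": {
  "commands": [
    [[0, -0.006, 0.0004, 0.025, 0, 0, 0], [0, 0, 0, 0.025, 0, 0, 0], [0, 0, 0, 0.0125, 0, 0, 0], [150, 0, 0, 0, 0, 0, 0], [255, 0, 0, 0, 0, 0, 0], [255, 0, 0, 0, 0, 0, 0], [255, 0, 0, 0, 0, 0, 0], [255, 0, 0, 0, 0, 0, 0], [255, 0, 0, 0, 0, 0, 0]]
  ]
}}

```text
clock: 2.43
position: [412.5, -243.9, 20.8]
ee_rot: [-0.165, 0.986, -0.001, 0.002]
contact_force: [-0.4, 0.9, 6.8]
gripper_width: 28.4
grasp_force: 60.0
```

The arm was still settling when I measured, so I'm gripping about 5 mm off centre and 6 mm high. I'll open, look again while settled, and regrip.

>>> {"api": "servo_tool", "payload": {
  "commands": [
    [[100, 0, 0, 0, 0, 0, 0], [60, 0, 0, 0, 0, 0, 0], [60, 0, 0, -0.03, 0, 0, 0], [60, 0.005, 0, -0.025, 0, 0, 0], [60, 0, 0, 0, 0, 0, 0], [60, 0, 0, 0, 0, 0, 0], [60, 0, 0, 0, 0, 0, 0]]
  ]
}}

```text
clock: 3.02
position: [406.0, -245.0, 73.7]
ee_rot: [-0.165, 0.986, 0.0, 0.0]
contact_force: [-0.1, 0.6, 0.2]
gripper_width: 65.1
grasp_force: 0.0
```

```bash
python3 - <<'E'
from h import *
d=cams.get_image("wrist"); f=d["frame"].astype(int); cv2.imwrite("pics/w3.png",d["frame"])
b,g,r=f[...,0],f[...,1],f[...,2]
o=(r>60)&(r>2*b)&(r>1.4*g); o[:150]=0; o[300:]=0;o[:,:250]=0;o[:,400:]=0;v,u=np.nonzero(o); P=ray(d,u.mean(),v.mean(),36); print("ring",u.mean(),v.mean(),u.min(),u.max(),v.min(),v.max(),P)
m=(f.max(2)<45).astype(np.uint8); m[:150]=0;m[275:]=0;m[:,:285]=0;m[:,355:]=0
v,u=np.nonzero(m);print("black",u.min(),u.max(),v.min(),v.max(), np.round(ray(d,(u.min()+u.max())/2,v.max(),34),1))
print(delta([P[0],P[1],14]),arm.read_state()["position"])
t=cams.get_image("top"); f=t["frame"].astype(int);o=(f[...,2]>130)&(f[...,2]-f[...,0]>90);o[:,:380]=0;o[:200]=0;o[250:]=0;o[:,460:]=0
v,u=np.nonzero(o);print(len(u)); 
if len(u): print(ray(t,u.mean(),v.mean(),36))
E
```

```text
ring 317.95644891122276 233.22948073701843 304 332 221 246 [ 407.23443837 -245.99518867   36.        ]
black 298 338 198 257 [ 425.9 -239.6   34. ]
([array([-0.0011, -0.0016,  0.0592])], 'yaw_y', np.float64(108.98)) [ 405.73023281 -244.8871672    73.25171636]
0
```

>>> {"api": "servo_tool", "payload": {
  "commands": [
    [[60, -0.0015, -0.0016, 0.03, 0, 0, 0], [60, 0, 0, 0.028, 0, 0, 0], [60, 0, 0, 0, 0, 0, 0], [60, 0, 0, 0, 0, 0, 0], [160, 0, 0, 0, 0, 0, 0], [255, 0, 0, 0, 0, 0, 0], [255, 0, 0, 0, 0, 0, 0], [255, 0, 0, 0, 0, 0, 0], [255, 0, 0, 0, 0, 0, 0]]
  ]
}}

```text
clock: 3.87
position: [409.4, -246.4, 17.4]
ee_rot: [-0.165, 0.986, -0.001, 0.001]
contact_force: [-0.6, 0.5, 6.9]
gripper_width: 28.7
grasp_force: 60.1
```

>>> {"api": "servo_tool", "payload": {
  "commands": [
    [[255, 0, 0, -0.033, 0, 0, 5.7], [255, 0, 0, -0.033, 0, 0, 5.7], [255, 0, 0, -0.033, 0, 0, 5.7], [255, 0, 0, -0.033, 0, 0, 5.8], [255, -0.021, 0.0297, 0, 0, 0, 0], [255, -0.021, 0.0297, 0, 0, 0, 0], [255, -0.021, 0.0297, 0, 0, 0, 0], [255, -0.021, 0.0297, 0, 0, 0, 0], [255, -0.021, 0.0297, 0, 0, 0, 0], [255, -0.021, 0.0297, 0, 0, 0, 0]]
  ]
}}

```text
clock: 4.7
position: [546.7, -75.3, 148.4]
ee_rot: [0.034, 0.999, 0.0, 0.0]
contact_force: [0.1, -0.9, -0.6]
gripper_width: 28.5
grasp_force: 59.7
```

>>> {"api": "servo_tool", "payload": {
  "commands": [
    [[255, -0.021, 0.0297, 0, 0, 0, 0], [255, -0.021, 0.0297, 0, 0, 0, 0], [255, 0, 0, 0, 0, 0, 0], [255, 0, 0, 0, 0, 0, 0], [255, 0, 0, 0, 0, 0, 0]]
  ]
}}

```text
clock: 5.12
position: [591.3, -20.5, 147.6]
ee_rot: [0.034, 0.999, 0.0, -0.001]
contact_force: [-0.8, -1.0, -1.1]
gripper_width: 28.7
grasp_force: 59.7
```

```bash
python3 - <<'E'
from h import *
d=cams.get_image("wrist"); cv2.imwrite("pics/w4.png",cv2.convertScaleAbs(d["frame"],alpha=1.6,beta=15)); cv2.imwrite("pics/w4raw.png",d["frame"])
np.savez("w4.npz",K=d["K"],T=d["T"]); print(delta([0,0,0]),arm.read_state()["position"],arm.read_state()["contact_force"])
for P in([560,-12,40],[497,-111,82]): print(proj(d,P))
E
```

```text
([array([ 0.5911, -0.0196,  0.1483])], 'yaw_y', np.float64(86.06)) [591.14295547 -21.07411154 147.76793458] [-0.05376003 -0.59340731 -0.06599429]
[327.21258785 167.33851306]
[180.68717539  98.91251725]
```

View pics/w4.png

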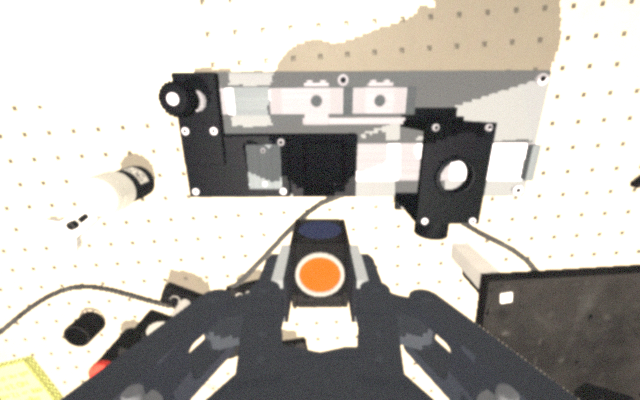

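The wrist view shows the cube held square, with the blue window towards the robot at (320,230) and the ring at (320,274). The pocket is at about (320,165), the knob at (178,98) and the housing at (455,170). I'll extract the pocket edges numerically.

```bash
python3 - <<'E'
from h import *
z=np.load("w4.npz"); d=dict(K=z["K"],T=z["T"]); f=cv2.imread("pics/w4raw.png").astype(float).sum(2)/3
print("h",[(u,round(x,1)) for u,x in zip(range(270,366),f[155:175,270:366].mean(0))])
print("v",[(v,round(x,1)) for v,x in zip(range(122,205),f[122:205,310:335].mean(1))])
for z_,u,v in((36,320,274),): print(ray(d,u,v,20))
E
```

```text
h [(270, np.float64(71.1)), (271, np.float64(70.2)), (272, np.float64(70.0)), (273, np.float64(71.5)), (274, np.float64(71.6)), (275, np.float64(71.3)), (276, np.float64(71.0)), (277, np.float64(70.8)), (278, np.float64(71.1)), (279, np.float64(70.1)), (280, np.float64(61.8)), (281, np.float64(40.7)), (282, np.float64(21.9)), (283, np.float64(16.7)), (284, np.float64(16.8)), (285, np.float64(16.2)), (286, np.float64(15.2)), (287, np.float64(13.3)), (288, np.float64(13.0)), (289, np.float64(13.1)), (290, np.float64(12.9)), (291, np.float64(14.6)), (292, np.float64(15.6)), (293, np.float64(14.1)), (294, np.float64(15.7)), (295, np.float64(16.4)), (296, np.float64(15.0)), (297, np.float64(14.8)), (298, np.float64(13.6)), (299, np.float64(14.6)), (300, np.float64(15.3)), (301, np.float64(14.9)), (302, np.float64(14.0)), (303, np.float64(10.7)), (304, np.float64(11.1)), (305, np.float64(10.2)), (306, np.float64(12.9)), (307, np.float64(15.7)), (308, np.float64(13.4)), (309, np.float64(17.1)), (310, np.float64(15.0)), (311, np.float64(15.4)), (312, np.float64(16.0)), (313, np.float64(15.0)
[... 2742 characters left out ...]
, (179, np.float64(14.6)), (180, np.float64(13.9)), (181, np.float64(14.2)), (182, np.float64(16.1)), (183, np.float64(15.3)), (184, np.float64(14.9)), (185, np.float64(11.7)), (186, np.float64(12.3)), (187, np.float64(12.9)), (188, np.float64(11.9)), (189, np.float64(13.0)), (190, np.float64(12.3)), (191, np.float64(13.4)), (192, np.float64(13.4)), (193, np.float64(14.1)), (194, np.float64(20.2)), (195, np.float64(46.4)), (196, np.float64(95.1)), (197, np.float64(136.2)), (198, np.float64(149.2)), (199, np.float64(144.0)), (200, np.float64(138.1)), (201, np.float64(139.6)), (202, np.float64(145.4)), (203, np.float64(151.5)), (204, np.float64(156.5))]
[681.56626869 -26.65616367  20.        ]
```

```bash
python3 - <<'E'
from h import *
z=np.load("w4.npz"); d=dict(K=z["K"],T=z["T"]); img=cv2.imread("pics/w4raw.png"); f=img.astype(float).sum(2)/3
for n,u,v,zz in(("far",322.5,195.6,40),("near40",322.5,133.2,40),("bn",322.5,141.7,38.5),("bf",322.5,186.5,38.5),("bl",304,165,38.5),("br",343,165,38.5)): print(n,np.round(ray(d,u,v,zz),1))
# fit of far edge / base edge directions
def edge(us,v0,v1,rise):
    p=[]
    for u in us:
        g=np.diff(f[v0:v1,u-1:u+2].mean(1))*rise; k=g.argmax(); 
        p.append((u,v0+k+.5))
    return np.array(p)
for n,us,v0,v1,rz,zz in(("carfar",range(295,345,3),186,204,1,40),("basefront",range(235,330,5),58,82,-1,10)):
    p=edge(us,v0,v1,rz); P=np.array([ray(d,*q,zz) for q in p]); c=np.polyfit(P[:,1],P[:,0],1); r=P[:,0]-np.polyval(c,P[:,1]); ok=abs(r)<2; c=np.polyfit(P[ok,1],P[ok,0],1); print(n,ok.sum(),"slide yaw deg",-np.degrees(np.arctan(c[0])),"x at y=-12",np.polyval(c,-12))
o=(img[...,2]>100)&(img[...,2].astype(int)-img[...,0]>60); o[:250]=0;o[300:]=0;o[:,:290]=0;o[:,350:]=0; v,u=np.nonzero(o)
s=arm.read_state(); M=R.from_quat(s["ee_rot"])
for zz in (165,168): print("ring rel TCP tool",np.round(M.inv().apply(ray(d,u.mean(),v.mean(),zz)-s["position"]),1))
# cube top face far edge
g=f[285:325,300:345].mean(1);print(np.round(g))
# knob circle
k=(f<40).astype(np.uint8); k[:70]=0;k[130:]=0;k[:,:155]=0;k[:,172:]=0; print(cv2.boundingRect(k)); k=(f<40); k[:,:155]=0;k[:,183:]=0; k[:70]=0;k[120:]=0; print([ (np.nonzero(k[:,u])[0].min(),np.nonzero(k[:,u])[0].max()) for u in (170,175,178,181)])
E
```

```text
far [586.1 -17.9  40. ]
near40 [530.  -14.3  40. ]
bn [537.3 -14.7  38.5]
bf [577.8 -17.4  38.5]
bl [556.8 -32.7  38.5]
br [559.1   2.3  38.5]
carfar 14 slide yaw deg -6.781966604717441 x at y=-12 587.8352088145255
basefront 18 slide yaw deg -4.01473722602205 x at y=-12 477.2540748824195
ring rel TCP tool [  1.   -0.1 -17.2]
ring rel TCP tool [  2.9  -0.1 -20.2]
[ 98. 100. 100. 100. 101. 102. 103. 103.  99.  89.  75.  57.  44.  39.
  38.  39.  37.  35.  37.  39.  47.  79. 130. 171. 189. 193. 194. 194.
 194. 194. 194. 194. 194. 194. 192. 189. 184. 182. 184. 189.]
(160, 83, 12, 31)
[(np.int64(83), np.int64(113)), (np.int64(74), np.int64(115)), (np.int64(75), np.int64(116)), (np.int64(74), np.int64(119))]
```

>>> {"api": "servo_tool", "payload": {
  "commands": [
    [[255, 0.0315, 0.0036, 0, 0, 0, 0], [255, 0, 0, 0.03, 0, 0, 0], [255, 0, 0, 0.03, 0, 0, 0], [255, 0, 0, 0.024, 0, 0, 0], [255, 0, 0, 0, 0, 0, 0], [255, 0, 0, 0, 0, 0, 0], [255, 0, 0, 0, 0, 0, 0], [255, 0, 0, 0, 0, 0, 0]]
  ]
}}

```text
clock: 5.83
position: [562.2, -14.9, 65.9]
ee_rot: [0.034, 0.999, 0.0, 0.002]
contact_force: [0.7, 1.2, -0.8]
gripper_width: 28.6
grasp_force: 59.7
```

```bash
python3 - <<'E'
from h import *
d=cams.get_image("wrist"); cv2.imwrite("pics/w5raw.png",d["frame"]); np.savez("w5.npz",K=d["K"],T=d["T"])
s=cams.get_image("side"); cv2.imwrite("pics/s5raw.png",s["frame"])
a=d["frame"][110:310,200:440]; x=proj(s,[558,-15,40]).astype(int); b=s["frame"][x[1]-40:x[1]+40,x[0]-50:x[0]+50]
im=np.zeros((590,800,3),np.uint8); A=cv2.resize(a,None,fx=2,fy=2); im[:400,:480]=A; B=cv2.resize(b,(318,254)); im[:254,482:]=B
cv2.imwrite("pics/w5.png",cv2.convertScaleAbs(im,alpha=2.5,beta=20)); print(arm.read_state()["position"],proj(d,[558,-15.2,40]))
E
```

```text
[561.94380741 -14.74806916  65.56176521] [319.49126877 233.26887885]
```

View pics/w5.png

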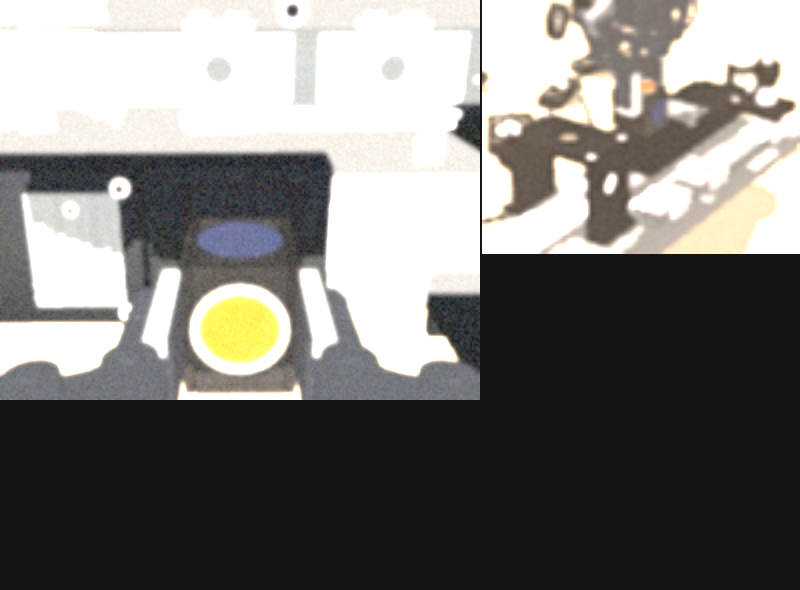

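The crop shows the cube over the carriage, window towards the robot at (240,240). The carriage's near edge is at v≈155 and its right end at u≈328. I'll check consistency.

```bash
python3 - <<'E'
from h import *
z=np.load("w5.npz"); d=dict(K=z["K"],T=z["T"]); img=cv2.imread("pics/w5raw.png"); f=img.astype(float).sum(2)/3
z4=np.load("w4.npz"); d4=dict(K=z4["K"],T=z4["T"])
def ed(a,o): g=np.diff(a);k=abs(g).argmax();return o+k+.5,round(g[k],1)
v,_=ed(f[175:200,290:350].mean(1),175); print("near edge v",v,ray(d,320,v,40))
for r in((190,196),(200,210),(215,225)):
    u,_=ed(f[r[0]:r[1],350:380].mean(0),350); print("right end",r,u,ray(d,u,sum(r)/2,40),ray(d,u,sum(r)/2,30))
print("w4 right end",ray(d4,355.6,165,40),ray(d4,355.6,150,40))
print("cube bottom near edge", [ray(d,u,220,48.3) for u in (294,320,347)])
print("top near edge",[ray(d,u,244,82.3) for u in (294,347)])
o=(img[...,2]>80)&(img[...,2].astype(int)>2*img[...,0]); o[:240]=0;o[305:]=0;o[:,:290]=0;o[:,350:]=0; v,u=np.nonzero(o);print("ring",u.min(),u.max(),v.min(),v.max(),ray(d,u.mean(),v.mean(),84.3))
E
```

```text
near edge v 186.5 [526.58379635 -12.73104366  40.        ]
right end (190, 196) 365.5 [532.69215161  15.16641607  40.        ] [535.76396949  16.66977793  30.        ]
right end (200, 210) 365.5 [540.57707044  15.03252209  40.        ] [544.11725081  16.52793068  30.        ]
right end (215, 225) 364.5 [550.70990572  14.22006955  40.        ] [554.85197432  15.66721864  30.        ]
w4 right end [559.62078118  13.42688903  40.        ] [546.32512911  13.8031602   40.        ]
cube bottom near edge [array([544.30981655, -29.83918697,  48.3       ]), array([545.40204304, -14.03633248,  48.3       ]), array([546.53653279,   2.37800711,  48.3       ])]
top near edge [array([543.5639378 , -26.89193364,  82.3       ]), array([545.37282472,  -0.76287341,  82.3       ])]
ring 296 343 253 295 [560.25506371 -15.43702505  84.3       ]
```

```bash
python3 - <<'E'
from h import *
z=np.load("w5.npz"); d=dict(K=z["K"],T=z["T"]); img=cv2.imread("pics/w5raw.png"); f=img.astype(float).sum(2)/3
p=f[205:310,297:302].mean(1); q=f[205:310,340:344].mean(1)
print([(205+i,int(a),int(b)) for i,(a,b) in enumerate(zip(p,q))])
b=img.astype(int); m=(b[...,0]>b[...,2]+8); m[:215]=0;m[:245:,:290]=0;m[245:]=0;m[:,350:]=0; v,u=np.nonzero(m); print("window",u.min(),u.max(),v.min(),v.max(),ray(d,u.mean(),v.mean(),65.3))
for v in(218,220,240,244,248): print(v,ray(d,320,v,48.3)[0],ray(d,320,v,82.3)[0])
for v in(300,304,308):print(v,ray(d,320,v,82.3)[0])
print(arm.read_state()["position"])
E
```

```text
[(205, 14, 14), (206, 15, 16), (207, 12, 13), (208, 20, 14), (209, 14, 16), (210, 14, 14), (211, 20, 15), (212, 15, 12), (213, 14, 15), (214, 15, 14), (215, 16, 15), (216, 12, 18), (217, 17, 14), (218, 15, 18), (219, 19, 22), (220, 24, 22), (221, 24, 25), (222, 24, 21), (223, 23, 24), (224, 23, 22), (225, 27, 20), (226, 29, 23), (227, 35, 25), (228, 34, 26), (229, 38, 28), (230, 38, 29), (231, 38, 27), (232, 36, 29), (233, 31, 24), (234, 27, 22), (235, 22, 24), (236, 27, 26), (237, 21, 23), (238, 23, 24), (239, 24, 22), (240, 25, 20), (241, 25, 26), (242, 23, 24), (243, 30, 27), (244, 32, 28), (245, 35, 31), (246, 33, 29), (247, 33, 31), (248, 34, 30), (249, 35, 29), (250, 33, 29), (251, 32, 31), (252, 32, 32), (253, 30, 29), (254, 33, 30), (255, 30, 32), (256, 32, 28), (257, 36, 31), (258, 41, 29), (259, 50, 32), (260, 67, 37), (261, 87, 49), (262, 106, 62), (263, 124, 80), (264, 140, 100), (265, 147, 117), (266, 153, 131), (267, 152, 144), (268, 151, 153), (269, 147, 157), (270, 144, 157), (271, 141, 155), (272, 137, 154), (273, 135, 153), (274, 133, 153), (275, 133, 152), (276, 13
[... 198 characters left out ...]
76, 39), (289, 58, 31), (290, 42, 27), (291, 33, 28), (292, 29, 29), (293, 28, 33), (294, 25, 38), (295, 33, 39), (296, 38, 41), (297, 41, 40), (298, 42, 41), (299, 43, 42), (300, 39, 39), (301, 43, 37), (302, 39, 38), (303, 40, 37), (304, 42, 42), (305, 55, 55), (306, 91, 98), (307, 145, 155), (308, 186, 194), (309, 204, 207)]
window 290 348 215 240 [544.02510741 -14.21465411  65.3       ]
218 544.0966802625044 530.6881860074371
220 545.4020430371905 531.7162471985685
240 558.8104541450687 542.2762749257698
244 561.5720423558193 544.4512118248558
248 564.3611964448429 546.6478587115419
300 577.3380415580671
304 579.8761723020638
308 582.4416885927874
[561.94380741 -14.74806916  65.56176521]
```

Ring, window face and top edges together put the cube centre at about x=562.3, so it needs to come 4 mm towards the robot. I'll shift it and descend gently.

>>> {"api": "servo_tool", "payload": {
  "commands": [
    [[255, 0.0042, 0, 0, 0, 0, 0], [255, 0, 0, 0, 0, 0, 0], [255, 0, 0, 0.003, 0, 0, 0], [255, 0, 0, 0.003, 0, 0, 0], [255, 0, 0, 0.002, 0, 0, 0], [255, 0, 0, 0.002, 0, 0, 0], [255, 0, 0, 0, 0, 0, 0]]
  ]
}}

```text
clock: 6.52
position: [557.1, -14.5, 53.5]
ee_rot: [0.034, 0.999, -0.0, 0.0]
contact_force: [1.6, -0.3, -1.1]
gripper_width: 28.4
grasp_force: 59.8
```

>>> {"api": "servo_tool", "payload": {
  "commands": [
    [[255, 0, 0, 0.002, 0, 0, 0], [255, 0, 0, 0.0015, 0, 0, 0], [255, 0, 0, 0, 0, 0, 0]]
  ]
}}

```text
clock: 6.77
position: [557.1, -14.4, 50.0]
ee_rot: [0.034, 0.999, 0.0, 0.0]
contact_force: [1.0, -0.8, -1.5]
gripper_width: 28.7
grasp_force: 59.7
```

>>> {"api": "servo_tool", "payload": {
  "commands": [
    [[255, 0, 0, 0.0015, 0, 0, 0], [255, 0, 0, 0.0015, 0, 0, 0], [255, 0, 0, 0, 0, 0, 0]]
  ]
}}

```text
clock: 7.02
position: [557.1, -14.4, 47.4]
ee_rot: [0.034, 0.999, 0.0, 0.0]
contact_force: [1.6, -0.0, -0.2]
gripper_width: 28.7
grasp_force: 59.7
```

>>> {"api": "servo_tool", "payload": {
  "commands": [
    [[255, 0, 0, 0.001, 0, 0, 0], [255, 0, 0, 0, 0, 0, 0]]
  ]
}}

```text
clock: 7.18
position: [557.1, -14.4, 47.4]
ee_rot: [0.034, 0.999, -0.0, 0.0]
contact_force: [-0.1, -0.3, 5.8]
gripper_width: 28.8
grasp_force: 60.5
```

>>> {"api": "servo_tool", "payload": {
  "commands": [
    [[255, 0, 0, 0.001, 0, 0, 0], [255, 0, 0, 0, 0, 0, 0]]
  ]
}}

```text
clock: 7.35
position: [557.1, -14.4, 47.4]
ee_rot: [0.034, 0.999, -0.0, 0.001]
contact_force: [-2.8, 0.4, 11.8]
gripper_width: 28.3
grasp_force: 61.2
```

Seated: the descent stopped at the expected depth. I'll release, rise, and move over to the knob.

>>> {"api": "servo_tool", "payload": {
  "commands": [
    [[255, 0, 0, -0.0015, 0, 0, 0], [180, 0, 0, 0, 0, 0, 0], [140, 0, 0, 0, 0, 0, 0], [135, 0, 0, 0, 0, 0, 0], [135, 0, 0, 0, 0, 0, 0]]
  ]
}}

```text
clock: 7.77
position: [555.9, -14.7, 46.2]
ee_rot: [0.034, 0.999, -0.0, -0.001]
contact_force: [-0.7, 0.6, -0.4]
gripper_width: 40.1
grasp_force: 0.0
```

>>> {"api": "servo_tool", "payload": {
  "commands": [
    [[135, 0, 0, -0.02, 0, 0, 0], [135, 0, 0, -0.03, 0, 0, 0], [135, 0, 0, -0.03, 0, 0, 0], [60, 0.01, -0.03, -0.02, 0, 0, 0], [60, 0.01, -0.031, 0, 0, 0, 0], [60, 0.0, -0.03, 0, 0, 0, 0], [60, 0, 0, 0, 0, 0, 0], [60, 0, 0, 0, 0, 0, 0], [60, 0, 0, 0, 0, 0, 0], [60, 0, 0, 0, 0, 0, 0]]
  ]
}}

```text
clock: 8.6
position: [530.6, -103.3, 146.4]
ee_rot: [0.034, 0.999, 0.0, -0.0]
contact_force: [-0.3, 0.1, -0.4]
gripper_width: 65.2
grasp_force: 0.0
```

```bash
python3 - <<'E'
from h import *
d=cams.get_image("wrist"); cv2.imwrite("pics/w6raw.png",d["frame"]); np.savez("w6.npz",K=d["K"],T=d["T"])
cv2.imwrite("pics/w6.png",cv2.convertScaleAbs(d["frame"],alpha=2.2,beta=20))
print(arm.read_state()["position"],proj(d,[497,-111,82.5]),proj(d,[558,-15,64]))
E
```

```text
[ 530.64635504 -103.142576    146.44688834] [306.96835847 177.09643713] [423.56569686 233.43663194]
```

View pics/w6.png

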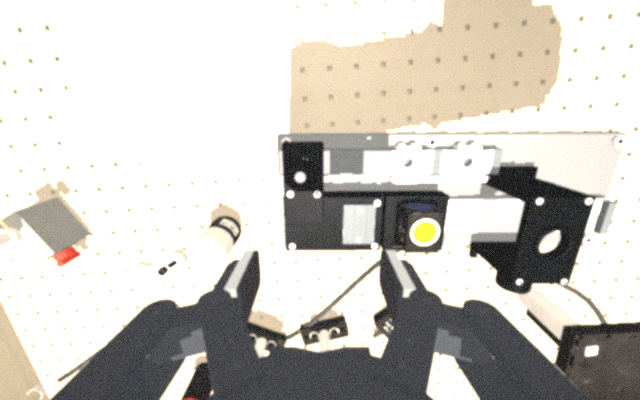

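The wrist view shows the cube seated at (425,232) with the blue window on the robot side, and the knob near (300,178). I'll fit the knob circle in w4, where it stands out against the bright table.

```bash
python3 - <<'E'
from h import *
from scipy.optimize import least_squares
z=np.load("w4.npz"); d4=dict(K=z["K"],T=z["T"]); f=cv2.imread("pics/w4raw.png").astype(float).sum(2)/3
p=[]
for v in range(86,112,2):
    g=np.diff(f[v,145:175]); k=g.argmin(); p.append((145+k+.5,v))
P=np.array([ray(d4,*q,82.5) for q in p])[:,:2]; print(np.round(P,1).tolist())
s=least_squares(lambda c:np.hypot(*(P-c).T)-12,[497,-111],loss="soft_l1",f_scale=.5); print("knob w4",s.x,s.fun.round(1))
z=np.load("w6.npz"); d6=dict(K=z["K"],T=z["T"]); g=cv2.imread("pics/w6raw.png").astype(float).sum(2)/3
for d,u,v in((d4,172,99),(d6,300,178)): print("spot",ray(d,u,v,82.5))
print("w6 pred px",proj(d6,[*s.x,82.5]))
a=g[155:203,280:328]; 
c=cv2.convertScaleAbs(a,alpha=5); cv2.imwrite("pics/k6.png",cv2.resize(c,(480,480),interpolation=cv2.INTER_CUBIC))
E
```

```text
[[487.9, -122.7], [489.2, -123.0], [490.4, -124.0], [491.6, -124.3], [492.9, -125.3], [494.1, -125.6], [495.4, -125.9], [496.7, -126.2], [498.0, -125.9], [499.4, -125.5], [500.7, -125.1], [502.0, -125.4], [503.4, -123.7]]
knob w4 [ 496.80676208 -113.92661296] [ 0.5 -0.2 -0.1 -0.4  0.  -0.   0.1  0.3 -0.  -0.2 -0.2  0.6 -0.2]
spot [ 496.68017014 -116.77134004   82.5       ]
spot [ 497.33640851 -116.25867653   82.5       ]
w6 pred px [303.04496495 177.10304824]
```

View pics/k6.png

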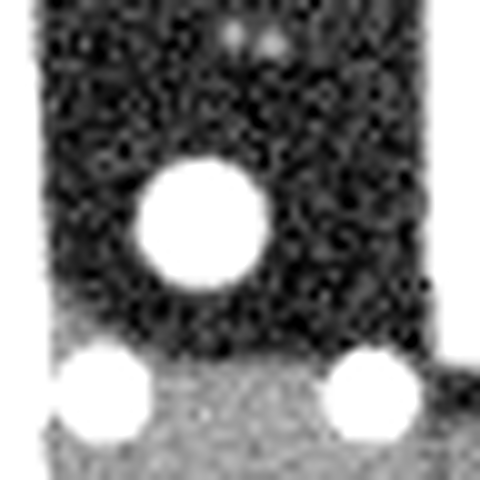

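The cap at (300,177) agrees in both views and puts the knob at about (497,−116.4). I'll turn the gripper 90° so it closes across the rail, which keeps the closing force off the pin.

```bash
python3 - <<'E'
from h import *
s=arm.read_state(); print(s["joints"].round(3),s["position"],delta([497.2,-116.4,56],np.radians(-4)))
E
```

```text
[ 0.108  0.322 -0.32  -0.    -0.93  -1.746] [ 530.64635504 -103.142576    146.44688834] ([array([ 0.0324, -0.0155,  0.0905]), ('tool az deg', np.float64(-89.84))], 'yaw_y', np.float64(86.16))
```

>>> {"api": "servo_tool", "payload": {
  "commands": [
    [[60, 0.0324, -0.0155, 0, 0, 0, 0], [60, 0, 0, 0, 0, 0, -6.91], [60, 0, 0, 0, 0, 0, -6.91], [60, 0, 0, 0, 0, 0, -6.91], [60, 0, 0, 0, 0, 0, -6.91], [60, 0, 0, 0, 0, 0, -6.91], [60, 0, 0, 0, 0, 0, -6.91], [60, 0, 0, 0, 0, 0, -6.91], [60, 0, 0, 0, 0, 0, -6.91], [60, 0, 0, 0, 0, 0, -6.91]]
  ]
}}

```text
clock: 9.48
position: [497.4, -116.2, 146.6]
ee_rot: [-0.49, 0.872, 0.0, -0.0]
contact_force: [-0.3, 0.6, 0.3]
gripper_width: 65.1
grasp_force: 0.0
```

>>> {"api": "servo_tool", "payload": {
  "commands": [
    [[60, 0, 0, 0, 0, 0, -6.91], [60, 0, 0, 0, 0, 0, -6.91], [60, 0, 0, 0, 0, 0, -6.91], [60, 0, 0, 0, 0, 0, -6.91], [60, 0, 0, 0, 0, 0, 0], [60, 0, 0, 0, 0, 0, 0], [60, 0, 0, 0, 0, 0, 0]]
  ]
}}

```text
clock: 10.07
position: [497.3, -116.7, 146.7]
ee_rot: [-0.681, 0.732, 0.0, -0.0]
contact_force: [-0.7, -0.1, -0.9]
gripper_width: 64.9
grasp_force: 0.0
```

```bash
python3 - <<'E'
from h import *
s=arm.read_state(); print(s["joints"].round(3),s["position"],delta([497.2,-116.4,56],np.radians(-4)))
d=cams.get_image("wrist"); g=d["frame"].astype(float).min(2); p=proj(d,[497,-116.4,82.5]);print(p)
x,y=p.astype(int); m=(g>60).astype(np.uint8); m[:y-20]=0;m[y+20:]=0;m[:,:x-20]=0;m[:,x+20:]=0
n,l,st,c=cv2.connectedComponentsWithStats(m); 
for i in range(1,n): print(st[i],c[i],ray(d,*c[i],82.5))
E
```

```text
[ 0.088  0.274 -0.39  -0.    -0.907 -0.16 ] [ 497.27201231 -116.70868697  146.70403495] ([array([-0.0003,  0.0001,  0.0907]), ('tool az deg', np.float64(-0.17))], 'yaw_y', np.float64(175.83))
[319.20100648 218.49391191]
[313 198  15   2  23] [319.56521739 198.39130435] [ 495.51098125 -132.8751997    82.5       ]
[315 214  10  10  79] [319.74683544 218.73417722] [ 496.58717172 -116.16678951   82.5       ]
[299 221  40  17 454] [317.97136564 231.05726872] [ 498.76396908 -105.75630303   82.5       ]
```

>>> {"api": "servo_tool", "payload": {
  "commands": [
    [[60, -0.0004, 0.0005, 0.03, 0, 0, 0], [60, 0, 0, 0.03, 0, 0, 0], [60, 0, 0, 0.0195, 0, 0, 0], [60, 0, 0, 0.01, 0, 0, 0], [60, 0, 0, 0, 0, 0, 0], [60, 0, 0, 0, 0, 0, 0], [140, 0, 0, 0, 0, 0, 0]]
  ]
}}

```text
clock: 10.7
position: [498.0, -116.7, 58.6]
ee_rot: [-0.682, 0.732, -0.001, 0.001]
contact_force: [-0.5, -0.6, 0.3]
gripper_width: 54.7
grasp_force: 0.0
```

>>> {"api": "servo_tool", "payload": {
  "commands": [
    [[165, 0, 0, 0, 0, 0, 0], [200, 0, 0, 0, 0, 0, 0], [230, 0, 0, 0, 0, 0, 0], [230, 0, 0, 0, 0, 0, 0]]
  ]
}}

```text
clock: 11.03
position: [497.0, -116.8, 58.7]
ee_rot: [-0.682, 0.732, -0.0, 0.0]
contact_force: [-1.3, 1.0, 3.9]
gripper_width: 22.1
grasp_force: 58.5
```

>>> {"api": "servo_tool", "payload": {
  "commands": [
    [[255, 0, 0, -0.003, 0, 0, 0], [255, 0, 0, -0.0025, 0, 0, 0], [255, 0, 0, -0.0018, 0, 0, 0], [255, 0, 0, 0, 0, 0, 0], [255, 0, 0, 0, 0, 0, 0]]
  ]
}}

```text
clock: 11.45
position: [496.9, -116.7, 64.3]
ee_rot: [-0.681, 0.732, -0.0, 0.0]
contact_force: [3.2, -1.7, -7.1]
gripper_width: 22.2
grasp_force: 59.1
```

>>> {"api": "servo_tool", "payload": {
  "commands": [
    [[255, 0, 0, -0.0015, 0, 0, 0], [255, 0, 0, 0, 0, 0, 0], [255, -0.002, 0, 0, 0, 0, 0], [255, -0.003, 0, 0, 0, 0, 0], [255, -0.004, 0, 0, 0, 0, 0], [255, -0.004, 0, 0, 0, 0, 0], [255, 0, 0, 0, 0, 0, 0]]
  ]
}}

```text
clock: 12.03
position: [497.8, -102.9, 66.1]
ee_rot: [-0.682, 0.732, 0.0, 0.0]
contact_force: [4.1, 0.5, -9.0]
gripper_width: 21.6
grasp_force: 59.1
```

>>> {"api": "servo_tool", "payload": {
  "commands": [
    [[255, -0.006, 0, 0, 0, 0, 0], [255, -0.01, 0, 0, 0, 0, 0], [255, -0.01, 0, 0, 0, 0, 0], [255, -0.01, 0, 0, 0, 0, 0], [255, -0.01, 0, 0, 0, 0, 0], [255, -0.01, 0, 0, 0, 0, 0], [255, -0.006, 0, 0, 0, 0, 0], [255, 0, 0, 0, 0, 0, 0], [255, 0, 0, 0, 0, 0, 0], [255, 0, 0, 0, 0, 0, 0]]
  ]
}}

```text
clock: 12.87
position: [501.7, -41.5, 66.0]
ee_rot: [-0.682, 0.732, 0.0, -0.0]
contact_force: [2.0, 1.5, -9.1]
gripper_width: 22.1
grasp_force: 59.1
```

>>> {"api": "servo_tool", "payload": {
  "commands": [
    [[255, -0.003, 0, 0.0005, 0, 0, 0], [255, 0, 0, 0.0005, 0, 0, 0], [255, 0, 0, 0.0005, 0, 0, 0], [255, 0, 0, 0, 0, 0, 0]]
  ]
}}

```text
clock: 13.2
position: [501.9, -39.1, 64.4]
ee_rot: [-0.681, 0.732, 0.0, -0.0]
contact_force: [2.0, 0.1, -9.0]
gripper_width: 22.1
grasp_force: 59.2
```

>>> {"api": "servo_tool", "payload": {
  "commands": [
    [[255, 0, 0, 0.0005, 0, 0, 0], [255, 0, 0, 0.0005, 0, 0, 0], [255, 0, 0, 0, 0, 0, 0]]
  ]
}}

```text
clock: 13.45
position: [501.9, -39.1, 63.8]
ee_rot: [-0.681, 0.732, 0.0, -0.0]
contact_force: [-0.7, 0.4, -5.8]
gripper_width: 21.8
grasp_force: 59.6
```

>>> {"api": "servo_tool", "payload": {
  "commands": [
    [[255, 0, 0, 0.0005, 0, 0, 0], [255, 0, 0, 0, 0, 0, 0]]
  ]
}}

```text
clock: 13.62
position: [501.9, -39.1, 63.7]
ee_rot: [-0.682, 0.732, 0.0, -0.0]
contact_force: [-1.4, 0.6, -0.4]
gripper_width: 22.0
grasp_force: 59.9
```

>>> {"api": "servo_tool", "payload": {
  "commands": [
    [[255, -0.0005, 0, 0.0003, 0, 0, 0], [255, -0.0007, 0, 0, 0, 0, 0], [255, -0.0007, 0, 0, 0, 0, 0], [255, -0.0007, 0, 0, 0, 0, 0], [255, -0.0007, 0, 0, 0, 0, 0], [255, -0.0007, 0, 0, 0, 0, 0], [255, -0.0007, 0, 0, 0, 0, 0], [255, -0.0007, 0, 0, 0, 0, 0]]
  ]
}}

```text
clock: 14.28
position: [502.1, -35.7, 63.6]
ee_rot: [-0.682, 0.732, -0.001, -0.002]
contact_force: [-2.3, -9.8, 2.8]
gripper_width: 22.1
grasp_force: 60.4
```

>>> {"api": "servo_tool", "payload": {
  "commands": [
    [[255, 0, 0, -0.0004, 0, 0, 0], [255, -0.0007, 0, 0, 0, 0, 0], [255, -0.0007, 0, 0, 0, 0, 0], [255, -0.0007, 0, 0, 0, 0, 0], [255, -0.0007, 0, 0, 0, 0, 0]]
  ]
}}

```text
clock: 14.7
position: [502.3, -32.5, 63.6]
ee_rot: [-0.682, 0.732, -0.0, -0.001]
contact_force: [-1.6, -7.9, 1.6]
gripper_width: 21.7
grasp_force: 60.2
```

>>> {"api": "servo_tool", "payload": {
  "commands": [
    [[255, -0.0007, 0, 0, 0, 0, 0], [255, -0.0007, 0, 0, 0, 0, 0], [255, -0.0007, 0, 0, 0, 0, 0], [255, -0.0007, 0, 0, 0, 0, 0]]
  ]
}}

```text
clock: 15.03
position: [502.5, -29.8, 63.6]
ee_rot: [-0.682, 0.732, -0.0, -0.001]
contact_force: [-1.7, -8.7, 0.5]
gripper_width: 22.2
grasp_force: 60.2
```

>>> {"api": "servo_tool", "payload": {
  "commands": [
    [[255, -0.0007, 0, 0, 0, 0, 0], [255, -0.0007, 0, 0, 0, 0, 0], [255, -0.0007, 0, 0, 0, 0, 0]]
  ]
}}

```text
clock: 15.28
position: [502.6, -27.7, 63.6]
ee_rot: [-0.682, 0.732, -0.0, -0.001]
contact_force: [-1.7, -8.9, 2.2]
gripper_width: 22.1
grasp_force: 60.2
```

>>> {"api": "servo_tool", "payload": {
  "commands": [
    [[255, -0.0007, 0, 0, 0, 0, 0], [255, -0.0007, 0, 0, 0, 0, 0], [255, -0.0007, 0, 0, 0, 0, 0]]
  ]
}}

```text
clock: 15.53
position: [502.8, -25.6, 63.6]
ee_rot: [-0.682, 0.732, -0.0, -0.001]
contact_force: [-0.5, -8.0, 0.8]
gripper_width: 21.7
grasp_force: 60.2
```

>>> {"api": "servo_tool", "payload": {
  "commands": [
    [[255, -0.0007, 0, 0, 0, 0, 0], [255, -0.0007, 0, 0, 0, 0, 0]]
  ]
}}

```text
clock: 15.7
position: [502.9, -24.1, 63.6]
ee_rot: [-0.682, 0.732, -0.0, -0.001]
contact_force: [-1.6, -9.1, 0.4]
gripper_width: 22.1
grasp_force: 60.2
```

>>> {"api": "servo_tool", "payload": {
  "commands": [
    [[255, -0.0007, 0, 0, 0, 0, 0], [255, -0.0007, 0, 0, 0, 0, 0]]
  ]
}}

```text
clock: 15.87
position: [502.9, -22.7, 63.5]
ee_rot: [-0.682, 0.732, -0.0, -0.001]
contact_force: [-1.5, -8.3, 1.0]
gripper_width: 22.2
grasp_force: 60.2
```

>>> {"api": "servo_tool", "payload": {
  "commands": [
    [[255, -0.0007, 0, 0, 0, 0, 0], [255, -0.0007, 0, 0, 0, 0, 0]]
  ]
}}

```text
clock: 16.03
position: [503.0, -21.2, 63.4]
ee_rot: [-0.682, 0.732, -0.0, -0.001]
contact_force: [-0.6, -6.5, 0.1]
gripper_width: 22.0
grasp_force: 60.1
```

>>> {"api": "servo_tool", "payload": {
  "commands": [
    [[255, -0.0007, 0, 0, 0, 0, 0], [255, 0, 0, 0, 0, 0, 0]]
  ]
}}

```text
clock: 16.2
position: [503.1, -20.2, 63.2]
ee_rot: [-0.681, 0.732, -0.0, -0.001]
contact_force: [-1.1, -5.5, -1.5]
gripper_width: 21.5
grasp_force: 60.0
```

>>> {"api": "servo_tool", "payload": {
  "commands": [
    [[255, 0, 0, 0.0005, 0, 0, 0], [255, 0, 0, 0, 0, 0, 0]]
  ]
}}

```text
clock: 16.37
position: [503.1, -19.5, 62.2]
ee_rot: [-0.681, 0.732, 0.0, -0.0]
contact_force: [-0.2, -1.8, -6.4]
gripper_width: 21.8
grasp_force: 59.6
```

The pin has found the hole: z is dropping and the tool carries the spring. I'll lower it and release.

>>> {"api": "servo_tool", "payload": {
  "commands": [
    [[255, 0, 0, 0.001, 0, 0, 0], [255, 0, 0, 0.001, 0, 0, 0], [255, 0, 0, 0, 0, 0, 0]]
  ]
}}

```text
clock: 16.62
position: [503.2, -18.9, 60.0]
ee_rot: [-0.681, 0.732, 0.0, -0.001]
contact_force: [0.2, -1.6, -6.0]
gripper_width: 21.8
grasp_force: 59.6
```

>>> {"api": "servo_tool", "payload": {
  "commands": [
    [[255, 0, 0, 0.0007, 0, 0, 0], [255, 0, 0, 0.0005, 0, 0, 0], [255, 0, 0, 0, 0, 0, 0]]
  ]
}}

```text
clock: 16.87
position: [503.2, -18.9, 59.2]
ee_rot: [-0.681, 0.732, 0.0, -0.0]
contact_force: [-1.4, -2.1, -5.9]
gripper_width: 22.0
grasp_force: 59.6
```

>>> {"api": "servo_tool", "payload": {
  "commands": [
    [[200, 0, 0, 0, 0, 0, 0], [130, 0, 0, 0, 0, 0, 0], [100, 0, 0, 0, 0, 0, 0], [100, 0, 0, 0, 0, 0, 0], [100, 0, 0, -0.02, 0, 0, 0], [100, 0, 0, -0.03, 0, 0, 0], [100, 0, 0, -0.03, 0, 0, 0], [100, 0, 0, 0, 0, 0, 0], [100, 0, 0, 0, 0, 0, 0], [100, 0, 0, 0, 0, 0, 0]]
  ]
}}

```text
clock: 17.7
position: [503.9, -18.6, 139.9]
ee_rot: [-0.682, 0.732, -0.0, 0.001]
contact_force: [-0.3, -0.2, -0.8]
gripper_width: 52.2
grasp_force: 0.0
```

```bash
python3 - <<'E'
from h import *
s=arm.read_state(); print(s["position"],s["contact_force"])
d=cams.get_image("wrist"); g=d["frame"].astype(float).min(2); p=proj(d,[503,-18.9,82.5]);print(p)
x,y=p.astype(int); m=(g>60).astype(np.uint8); m[:y-20]=0;m[y+20:]=0;m[:,:x-20]=0;m[:,x+20:]=0
n,l,st,c=cv2.connectedComponentsWithStats(m)
for i in range(1,n): print(st[i],c[i],ray(d,*c[i],82.5))
E
```

```text
[503.90958473 -18.63960979 139.93207683] [-0.3354451  -0.20079254 -0.7679663 ]
[320.08594886 220.95521497]
[313 200  16   3  29] [320.72413793 200.55172414] [501.37441935 -35.15740945  82.5       ]
[316 217  10  10  87] [320.47126437 221.44827586] [502.73552749 -18.47574273  82.5       ]
[300 223  40  17 451] [318.78713969 233.18403548] [504.71958487  -8.82042551  82.5       ]
```

The release left the knob at full depth: the gripped reading was within 0.5 mm of home before the spring took over. The carriage is about 98 mm on and the robot is clear, so I'll hand in.

```bash
python3 -c "
from bench import ticket
print(ticket.job_done())"
```

```text
the job is handed in; nothing more can be done
None
```

I seated the cube in the pocket with its blue window to the front, moved the carriage about 98 mm on to the wanted hole, let the pin drop in, and handed the job in; the hand-in call returned no verdict.

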